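# Line up the quarter-turn fasteners and hold the access panel shut

### The job

The white access panel on the grey service box stands ajar because its two quarter-turn fasteners are askew. With the panel still raised, turn each black wing until it lies in line with the two red marks at its foot, then press the panel down flush onto its frame so that its hinge screws can be tightened. Finish while still holding the panel pressed down flush, with both wings left in line with their marks, and leave the other things on the worktop where they are.

Things in the scene. Friction and masses are not known exactly. Their poses are not given: they have to be found in the camera images.
- case: grey steel service box, 170 (x) x 190 (y) x 70 mm high, fixed to the worktop left of the tall black machine; origin at the centre of its underside. Its front (vents, red switch, green lamp) faces its own -x, about to the robot's left. Its top is an open frame, 70 mm above its underside, closed by the panel
- hatch (a joint): white panel's hinge, rad: 0 flush on the frame, 0.15 raised (a spring holds it there). Panel 142 (x) x 162 (y) x 5 mm. Hinge line along the case's y, 70 mm to +x of its centre, 70 mm above its underside; the front edge rises. At the pad it takes 1 N at first, 10 N when flush, then a rigid stop. With a fastener askew its cross-bar lands on the frame and the panel stops near 0.08
- press_pad (a point): centre of the top of the black rubber pad, 34 (x) x 30 (y) mm, on the panel midway between the fasteners, 110 mm in front of the hinge line; axes are the panel's (z out of it, x towards the hinge). 76.5 mm above the case's underside when the panel is flush
- fastener_left (a joint): turn of the fastener at the panel's +y side, rad: 0 = wing (and cross-bar under the panel) in line with its slot and red marks, along the panel's x; grows anticlockwise seen from above; range -1.57 to 1.57, no detent or stop at 0; friction (0.03 N m) keeps it where it is left; passes the slot within about 0.15
- fastener_right (a joint): the same for the fastener at the panel's -y side
- wing_left (a point): grip point on the black wing at the panel's +y side: on its turning axis, 27 mm above the panel's top, 9 mm below the wing's top. The wing is an upright bar 38 mm long (point's x), 11 mm thick (y), on a 36 mm disc 6 mm high, with a red line along its top; z is the turning axis, out of the panel. The wings are 100 mm apart, 50 mm either side of the pad
- wing_right (a point): the same for the fastener at the panel's -y side
- tape_roll: bystander: roll of tan tape, 93 mm wide, 48 mm high, loose; origin at its underside
- sauce_cup: bystander: small lidded sauce cup, 73 mm wide, 49 mm tall, loose; origin at its underside
- bottle_orange: bystander: slim bottle with an orange cap, 58 mm wide, 182 mm tall, loose; origin at its underside
- tub_white: bystander: white tub, 110 x 124 x 150 mm, loose; origin at its underside
- tin_milk: bystander: red and white tin, 75 mm wide, 110 mm tall, loose; origin at its underside

How it is judged:
By the outcome, as a careful person would: the job done as asked, in the order asked, and still so for the second after the job is handed in, while the arm keeps its last pose, push and grip.
It also fails if it takes over 58 s, if anything falls off the work surface, if the arm or the gripper's body presses on something with over 40 N, if the wrist force passes 120 N, or if a joint passes its speed limit or range.

### The arm

A 6-joint arm with a two-finger parallel gripper is mounted at the origin on a cart in front of the work surface, level with it; the furniture and walls round the work are solid. World frame = base frame: x ahead of the robot, y to its left, z up, the work surface at z = 0. Lengths are in m, angles in rad, forces in N, time in s.
With the tool pointing down it reaches from about 0.325 to 0.9 m from the base axis. Payload 6.1 kg.
Tool frame: the origin (TCP) lies midway between the tips of the shut fingers; the grasp point (between the pads) lies 19 mm behind it; z points along the fingers, y is the line along which they close (so a half turn about z gives the same grasp; the last joint's range is limited). The gripper opens to 85 mm and grips with 20 to 120 N. Pads are 22 mm wide; open, the fingers measure 114 mm over their backs; the gripper's body (76 mm by 85 mm) begins 54 mm behind the grasp point. The pads swing forward as they close: fully open they stand 13 mm farther back than shut.
Start: joints at [1.106, 0.22, 1.526, -0, 1.395, -0.126], TCP at [0.208, 0.589, 0.231] pointing down, gripper open.
Joint ranges: [-2.98, 2.98], [-0.91, 2.08], [0.09, 2.57], [-1.24, 4.39], [0.2, 2.65], [-2.68, 2.68]. Speed limits (rad/s): [2.57, 2.57, 3.01, 3.14, 3.14, 3.14].

### API

Orientations are given as [roll, pitch, yaw] about the fixed x, y, z axes, in that order (R = Rz(yaw) Ry(pitch) Rx(roll)).
In Python, from plant import movep, move_l, set_joints, gripper_to, hold, inverse_kinematics, observe, get_image, get_calibration, Unreachable, job_done gives the robot as it stands. Calls block until the motion is done:
- movep(position, orientation): joint-space move of the TCP to a pose.
- move_l(position, feed=0.15, rotation=None, max_force=None): straight line of the TCP; rotation=None keeps the orientation; feed is the mean speed in m/s. With max_force (N) it stops when the force on the tool has changed by that much, and returns True; else False.
- set_joints(angles): joint-space move.
- gripper_to(opening, f_grip=None): finger opening in m; f_grip is the grip in N (None keeps the last); returns when the fingers have stopped.
- hold(seconds).
- inverse_kinematics(position, orientation): joint angles nearest the present ones, or None.
- observe(): the state.
- get_image(name): name is "scene" or "top" or "wrist"; returns (picture, depth): 400x640x3 uint8, red, green, blue; 400x640 float32, m along the optical axis (not along the pixel's ray), 0 where there is no reading.
- get_calibration(name): a dict with "intrinsics" (3x3 intrinsics, pixels), "world_from_camera" (4x4, takes a point from camera to world coordinates). Camera axes: x right, y down, z forward; pixel columns grow to the right and rows downward; lengths in m; the calibration is good to about 2 mm. The wrist camera is an equidistant fisheye: a pixel r from the principal point sees the ray r / f radians off the axis. A picture is of the moment at which its call begins: read the wrist's pose just before it. get_calibration takes no time and is no camera call; for the wrist camera it gives the pose at the moment of the call.
A pose or a line that the arm cannot do raises Unreachable and nothing moves.
- job_done(): hands the job in; it is judged then, once.
The state is a dict: "time_s": time; "q": joint angles; "joint_velocities": joint speeds; "joint_torque": joint torques, N m; "eef_pos": TCP position; "tcp_rot": TCP orientation; "ft_force": force on the tool from outside, world axes, zero at the start; "torque": the same for the moment, N m; "opening": finger opening in m; "grasp_force": force on a finger pad.
Only numpy, scipy, OpenCV 4.12 (cv2) and the standard library are available. Lean on these libraries where they do the work, as an engineer would, in place of code of your own. Each camera call takes 0.05 s, during which the arm holds its last target. There are 200 camera calls.

## Working session

There is one attempt and no reset: what is moved stays moved. The work goes in short steps, each a Python script; the robot and the scene stay as the last script left them, time stands still between calls to the robot, and variables do not carry over. Pictures are saved under pics/ and viewed, at most 10 in all, crops included, and the job is handed in when it is done.

```bash
mkdir -p pics; ls
python3 - <<'E'
from plant import *
import cv2,numpy as np
for n in("scene","top"):
    p,d=get_image(n); np.savez("/tmp/"+n,p=p,d=d,K=get_calibration(n)["intrinsics"],T=get_calibration(n)["world_from_camera"]); cv2.imwrite(f"pics/{n}.png",p[:,:,::-1])
print(observe())
E
```

```text
pics
{'time_s': 0.1, 'q': array([ 1.10588146e+00,  2.21155273e-01,  1.52751560e+00, -7.81945490e-06,
        1.39469840e+00, -1.26111409e-01]), 'joint_velocities': array([ 1.19668639e-03, -2.95020251e-03, -2.41103769e-03, -1.08116493e-04,
       -7.66471206e-05, -1.37153558e-04]), 'joint_torque': array([ 8.52900448e-04, -4.98238921e+01, -3.90547371e+01, -1.19062943e-04,
        5.68305215e-03,  5.87208149e-06]), 'eef_pos': array([0.20748715, 0.58896795, 0.23029367]), 'tcp_rot': array([-3.13982917e+00, -2.15824082e-04,  2.80279039e+00]), 'ft_force': array([ 0.97347374,  0.07089022, -0.2588794 ]), 'torque': array([-0.02163185, -0.04026298,  0.03921632]), 'grasp_force': 0.0, 'opening': 0.08509233807280268}
```

View pics/top.png

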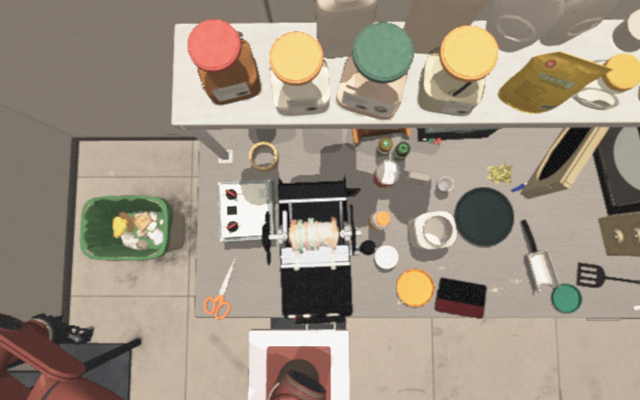

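View pics/scene.png

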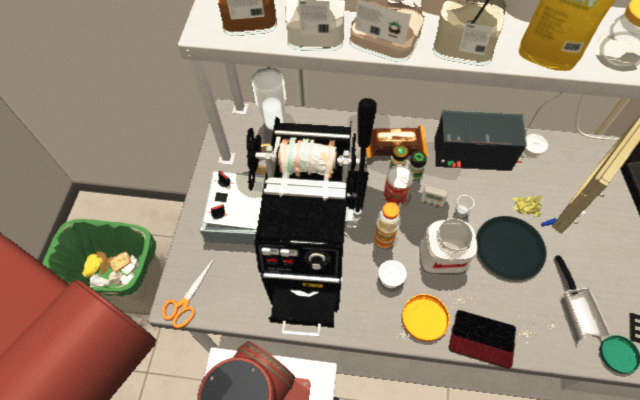

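```bash
cat > h.py <<'E'
import numpy as np,cv2
def load(n): return np.load(f"/tmp/{n}.npz")
def w(z,u,v,d=None):
    d=z["d"][int(v),int(u)] if d is None else d
    K=z["K"];T=z["T"]
    return (T@np.r_[d*(u-K[0,2])/K[0,0],d*(v-K[1,2])/K[1,1],d,1])[:3]
E
python3 - <<'E'
from h import *
np.set_printoptions(precision=4,suppress=True)
t=load("top");s=load("scene")
print(t["T"],t["K"]);print(s["T"])
for u,v in[(231,194),(232,227),(232,210),(250,210),(262,190),(262,230),(225,185),(225,235),(220,210),(263,155),(205,260)]:print("top",u,v,w(t,u,v))
for u,v in[(224,180),(218,210),(221,197),(240,200)]:print("scene",u,v,w(s,u,v))
a=cv2.resize(t["p"][170:255,205:285],None,fx=6,fy=6,interpolation=2)
b=cv2.resize(s["p"][165:250,195:265],None,fx=6,fy=6,interpolation=2)
cv2.imwrite("pics/c1.png",np.hstack([a[:510,:400],b[:510,:400]])[:,:,::-1])
E
```

```text
[[ 0.0008 -0.9943  0.1066  0.4079]
 [-0.9998  0.0013  0.0195 -0.0949]
 [-0.0195 -0.1066 -0.9941  1.506 ]
 [ 0.      0.      0.      1.    ]] [[459.1902   0.     318.8509]
 [  0.     459.1902 200.4467]
 [  0.       0.       1.    ]]
[[ 0.1247 -0.8628  0.4899 -0.1022]
 [-0.9922 -0.1061  0.0657 -0.1695]
 [-0.0047 -0.4943 -0.8693  1.2462]
 [ 0.      0.      0.      1.    ]]
top 231 194 [0.5758 0.1989 0.1275]
top 232 227 [0.4756 0.1935 0.1288]
top 232 210 [0.5299 0.2018 0.0943]
top 250 210 [0.531  0.148  0.0819]
top 262 190 [0.5947 0.1123 0.0755]
top 262 230 [0.4501 0.0472 0.5162]
top 225 185 [0.6079 0.225  0.0961]
top 225 235 [0.4527 0.222  0.0937]
top 220 210 [0.5322 0.2452 0.0687]
top 263 155 [ 0.7225  0.1215 -0.0001]
top 205 260 [0.3742 0.3061 0.0027]
scene 224 180 [0.5687 0.1985 0.1146]
scene 218 210 [0.4747 0.1929 0.1154]
scene 221 197 [0.5255 0.2006 0.0952]
scene 240 200 [0.5287 0.1502 0.084 ]
```

View pics/c1.png

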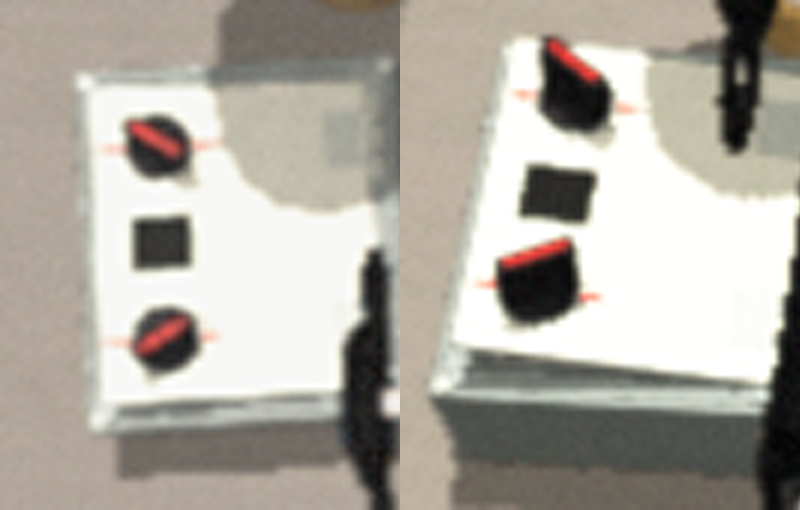

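Run:
```python
from h import *
from plant import *
np.set_printoptions(precision=3,suppress=True)
for n in("top","scene"):
    t=load(n);v,u=np.mgrid[:400,:640];d=t["d"];K=t["K"];T=t["T"]
    P=np.stack([d*(u-K[0,2])/K[0,0],d*(v-K[1,2])/K[1,1],d],-1)@T[:3,:3].T+T[:3,3]
    P=P[d>0]
    for z0 in(.13,.2,.3,.4):
      m=(P[:,2]>z0)&(P[:,2]<z0+.1)&(P[:,1]<.2)&(P[:,1]>-.2)&(P[:,0]>.15)&(P[:,0]<.7)
      Q=P[m]; print(n,z0,[(round(a,2),Q[(abs(Q[:,0]-a)<.025)][:,1].max().round(3)) for a in np.arange(.2,.7,.05) if (abs(Q[:,0]-a)<.025).any()])
c=get_calibration("wrist");o=observe()
print(c["world_from_camera"],o["eef_pos"],o["tcp_rot"],c["intrinsics"])
for p in([.525,.22,.3],[.576,.197,.11],[.476,.197,.11]):
  for y in(0,-.6,.6,1.57,-1.57,2.2,2.8):
    q=inverse_kinematics(p,[3.14159,0,y]);print(p,y,q)
```

```text
top 0.13 [(np.float64(0.2), np.float64(0.003)), (np.float64(0.35), np.float64(0.011)), (np.float64(0.4), np.float64(0.012)), (np.float64(0.45), np.float64(0.016)), (np.float64(0.5), np.float64(0.193)), (np.float64(0.55), np.float64(0.022)), (np.float64(0.6), np.float64(0.198))]
top 0.2 [(np.float64(0.35), np.float64(0.007)), (np.float64(0.4), np.float64(0.012)), (np.float64(0.45), np.float64(0.016)), (np.float64(0.5), np.float64(0.02)), (np.float64(0.55), np.float64(0.022)), (np.float64(0.6), np.float64(-0.149))]
top 0.3 [(np.float64(0.25), np.float64(0.013)), (np.float64(0.35), np.float64(0.013)), (np.float64(0.4), np.float64(0.013)), (np.float64(0.45), np.float64(0.019)), (np.float64(0.5), np.float64(0.021)), (np.float64(0.55), np.float64(0.025)), (np.float64(0.6), np.float64(0.028))]
top 0.4 [(np.float64(0.25), np.float64(0.014)), (np.float64(0.3), np.float64(0.017)), (np.float64(0.35), np.float64(0.044)), (np.float64(0.4), np.float64(0.052)), (np.float64(0.45), np.float64(0.052)), (np.float64(0.5), np.float64(0.054)), (np.float64(0.55), np.float64(0.027)), (np.float64(0.6), np.fl
[... 2168 characters left out ...]
 1.172  1.171]
[0.576, 0.197, 0.11] 1.57 [ 0.2    0.294  1.676 -0.     1.172  0.201]
[0.576, 0.197, 0.11] -1.57 None
[0.576, 0.197, 0.11] 2.2 [ 0.2    0.294  1.676  0.     1.172 -0.429]
[0.576, 0.197, 0.11] 2.8 [ 0.2    0.294  1.676  0.     1.172 -1.029]
[0.476, 0.197, 0.11] 0 [ 0.239  0.083  1.921 -0.     1.138  1.81 ]
[0.476, 0.197, 0.11] -0.6 [ 0.239  0.083  1.921 -0.     1.138  2.41 ]
[0.476, 0.197, 0.11] 0.6 [ 0.239  0.083  1.921 -0.     1.138  1.21 ]
[0.476, 0.197, 0.11] 1.57 [ 0.239  0.083  1.921 -0.     1.138  0.24 ]
[0.476, 0.197, 0.11] -1.57 None
[0.476, 0.197, 0.11] 2.2 [ 0.239  0.083  1.921  0.     1.138 -0.39 ]
[0.476, 0.197, 0.11] 2.8 [ 0.239  0.083  1.921  0.     1.138 -0.99 ]
```

Run:
```python
from plant import *
import numpy as np,cv2
movep([.525,.25,.30],[3.14159,0,1.62])
move_l([.525,.25,.23])
hold(.2)
c=get_calibration("wrist");p,d=get_image("wrist")
np.savez("/tmp/wrist",p=p,d=d,K=c["intrinsics"],T=c["world_from_camera"])
s,_=get_image("scene")
cv2.imwrite("pics/w1.png",np.vstack([cv2.resize(p,(480,300)),cv2.resize(s,(480,300))])[:,:,::-1])
o=observe();print(o["time_s"],o["eef_pos"],o["ft_force"],o["q"])
```

```text
2.7333 [0.52551393 0.25016795 0.23109213] [-0.81429786 -0.72137988 -0.35680148] [3.08835251e-01 1.17220567e-01 1.64355450e+00 7.68843699e-06
 1.37901790e+00 2.59609286e-01]
```

View pics/w1.png

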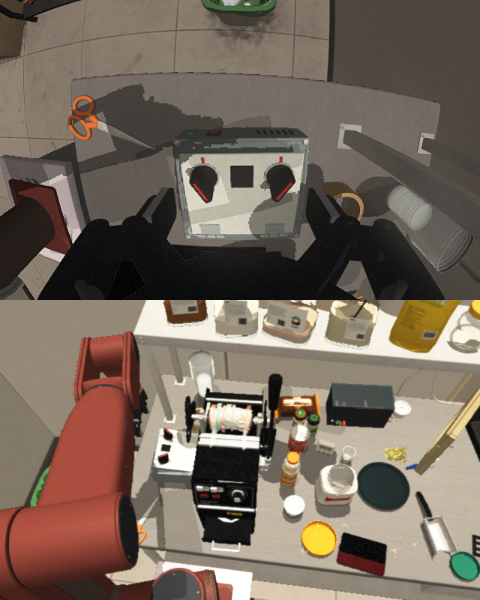

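```bash
cat > an.py <<'E'
import numpy as np,cv2
np.set_printoptions(precision=4,suppress=True)
def cloud(f):
    t=np.load(f);p=t["p"].astype(int);d=t["d"];K=t["K"];T=t["T"]
    v,u=np.mgrid[:400,:640];x=u-K[0,2];y=v-K[1,2];r=np.hypot(x,y)+1e-9;th=r/K[0,0]
    k=np.tan(th)/r
    P=np.stack([d*x*k,d*y*k,d],-1)@T[:3,:3].T+T[:3,3]
    return p,d,P
def analyse(f,box=(235,410,185,320)):
    p,d,P=cloud(f)
    roi=np.zeros(d.shape,bool);roi[box[2]:box[3],box[0]:box[1]]=1
    roi&=(d>0)&(P[...,0]>.43)&(P[...,0]<.62)&(P[...,1]>.09)&(P[...,1]<.25)
    R,G,B=p[...,0],p[...,1],p[...,2]
    white=roi&(p.min(-1)>120)&(P[...,2]>.065)&(P[...,2]<.11)
    Q=P[white]
    for _ in range(6):
        c=Q.mean(0);n=np.linalg.svd(Q-c,full_matrices=False)[2][2];n*=np.sign(n[2])
        e=(Q-c)@n;Q=Q[abs(e)<max(.0015,2*e.std())]
    h=(P-c)@n
    print("plane n",n,"c",c,"N",len(Q),"rms",((Q-c)@n).std(),"tilt",np.arccos(n[2]))
    red=roi&(R>G+45)&(R>B+45)
    marks=P[red&(abs(h)<.006)];top=P[red&(h>.022)&(h<.05)]
    dark=roi&(p.max(-1)<75)&(h>.003)&(h<.012)
    xm=np.median(top[:,0])
    print("pad c",P[dark&(abs(P[...,0]-.527)<.028)&(P[...,1]>.16)].mean(0))
    for nm,s in(("left",1),("right",-1)):
        for lab,A in(("marks",marks),("top",top)):
            A=A[s*(A[:,0]-.527)>0];A=A[abs(A[:,1]-.195)<.045]
            m=A.mean(0);g=np.linalg.svd(A-m,full_matrices=False)[2][0];g*=-np.sign(g[1])
            print(nm,lab,len(A),"mean",m,"mid",(A.max(0)+A.min(0))/2,"h",((m-c)@n),"ang",np.degrees(np.arctan2(g[1],g[0])),"len",np.ptp((A-m)@g))
    Q=P[white&(abs(h)<.003)][:,:2].astype(np.float32)
    print("rect",cv2.minAreaRect(Q))
E
python3 -c "
from an import *
analyse('/tmp/wrist.npz')"
```

```text
plane n [ 0.0085 -0.1476  0.989 ] c [0.5183 0.1757 0.0882] N 9178 rms 0.0006077529557166236 tilt 0.14843588455753842
pad c [0.5299 0.2112 0.0967]
left marks 33 mean [0.5785 0.2311 0.0966] mid [0.5784 0.2312 0.0966] h 0.000661950556087372 ang -86.44870198912737 len 0.008985197317235504
left top 103 mean [0.5801 0.2016 0.1282] mid [0.58   0.2014 0.1287] h 0.036265773689816413 ang -120.31609341843316 len 0.0288150710645946
right marks 38 mean [0.4785 0.2252 0.0967] mid [0.4782 0.2252 0.0964] h 0.0007203855297177753 ang -84.21376489705477 len 0.008734644406788054
right top 107 mean [0.4799 0.1961 0.1283] mid [0.4801 0.1959 0.1284] h 0.03629696994043408 ang -56.916539095413576 len 0.028063443924806045
rect ((0.5323116183280945, 0.16463205218315125), (0.16186760365962982, 0.14537163078784943), 3.2808585166931152)
```

```bash
cat > act.py <<'E'
from plant import *
import numpy as np
from scipy.spatial.transform import Rotation as Ro
n=np.array([.0085,-.1476,.989]);n/=np.linalg.norm(n)
psi=np.radians(-86.8)
yp=np.array([-np.sin(psi),np.cos(psi),0]);yp-=n*(yp@n);yp/=np.linalg.norm(yp);xp=np.cross(yp,n)
W={"left":(np.array([.580,.2015,.1284]),-120.3),"right":(np.array([.480,.196,.1284]),-56.9)}
def rot(a):
    x=-(np.cos(a)*xp+np.sin(a)*yp);z=-n
    return Ro.from_matrix(np.stack([x,np.cross(z,x),z],1)).as_euler("xyz")
def st(s):
    o=observe();print(s,"t",round(o["time_s"],2),o["eef_pos"].round(4),"f",o["ft_force"].round(1),"M",o["torque"].round(2),"op",round(o["opening"],4),"gf",round(float(o["grasp_force"]),1),"q",o["q"].round(2))
def turn(side):
    c,ang=W[side];ang=np.radians(ang)
    g=np.array([np.cos(ang),np.sin(ang),0]);g[2]=-(g@n)/n[2]
    a=np.arctan2(g@yp,g@xp);print(side,"a deg",np.degrees(a))
    tcp=c-.009*n-.017*n
    assert inverse_kinematics(tcp,rot(a)) is not None and inverse_kinematics(tcp,rot(0)) is not None
    gripper_to(.06,25)
    movep(tcp+.07*n,rot(a));st("above")
    print("contact",move_l(tcp,feed=.06,max_force=6));st("down")
    gripper_to(0.0,25);st("grip")
    movep(tcp,rot(a/2));movep(tcp,rot(0));hold(.3);st("turned")
    gripper_to(.06);st("open")
    move_l(tcp+.07*n,feed=.1);st("up")
E
python3 -c "
from act import *
turn('left')"
```

```text
left a deg -33.209864520354074
above t 3.59 [0.5803 0.1939 0.1709] f [ 0.  -0.1  0.2] M [ 0.01 -0.03 -0.01] op 0.0602 gf 0.0 q [0.11 0.22 1.65 0.16 1.27 0.59]
contact False
down t 4.91 [0.5802 0.2053 0.1033] f [-0.1 -1.  -1. ] M [-0.08  0.02 -0.07] op 0.0603 gf 0.0 q [0.13 0.29 1.7  0.16 1.14 0.59]
grip t 5.41 [0.5798 0.2054 0.1029] f [-1.2  0.5  1.5] M [-0.02  0.11  0.05] op 0.0105 gf 28.8 q [0.13 0.29 1.7  0.16 1.14 0.59]
turned t 6.47 [0.5796 0.2055 0.1027] f [-1.7  1.4  2.7] M [0.14 0.43 0.03] op 0.0103 gf 28.9 q [0.13 0.3  1.7  0.16 1.14 0.01]
open t 7.0 [0.5799 0.2053 0.1026] f [ 0.5 -0.6  0.9] M [-0.11  0.03  0.  ] op 0.06 gf 0.0 q [0.13 0.3  1.7  0.16 1.14 0.01]
up t 7.85 [0.5799 0.195  0.1713] f [0.5 0.4 0.1] M [-0.11  0.01  0.  ] op 0.06 gf 0.0 q [0.11 0.22 1.65 0.16 1.27 0.01]
```

Run:
```python
from act import *
import cv2
turn('right')
movep([.525,.25,.23],[3.14159,0,1.62]);gripper_to(.085);hold(.2)
c=get_calibration("wrist");p,d=get_image("wrist")
np.savez("/tmp/wrist2",p=p,d=d,K=c["intrinsics"],T=c["world_from_camera"])
cv2.imwrite("pics/w2.png",cv2.resize(p[160:330,220:420],None,fx=3,fy=3)[:,:,::-1])
from an import *
analyse('/tmp/wrist2.npz')
```

```text
right a deg 29.62664129711976
above t 8.62 [0.4806 0.1896 0.1722] f [ 0.4 -0.5  0.1] M [-0.11 -0.07 -0.  ] op 0.06 gf 0.0 q [ 0.13 -0.02  1.91  0.16  1.25 -0.5 ]
contact False
down t 9.94 [0.4802 0.1999 0.1032] f [ 0.4  0.2 -0.3] M [-0.06 -0.01 -0.  ] op 0.06 gf 0.0 q [ 0.15  0.07  1.95  0.17  1.11 -0.5 ]
grip t 10.44 [0.4795 0.1997 0.1026] f [-1.5 -1.3  1.2] M [-0.29  0.23  0.04] op 0.0105 gf 28.7 q [ 0.15  0.08  1.95  0.17  1.11 -0.5 ]
turned t 11.46 [0.4798 0.1997 0.1027] f [-1.2 -1.6  1.8] M [-0.5   0.17  0.  ] op 0.0105 gf 28.8 q [0.15 0.08 1.95 0.17 1.11 0.02]
open t 11.98 [0.4798 0.1999 0.1027] f [-0.3  0.1 -1.1] M [-0.1   0.02  0.02] op 0.06 gf 0.0 q [0.15 0.08 1.95 0.17 1.11 0.02]
up t 12.83 [0.4799 0.1895 0.1713] f [-0.5 -0.4  0.8] M [-0.13 -0.05 -0.04] op 0.0603 gf 0.0 q [ 0.13 -0.02  1.91  0.16  1.25  0.02]
plane n [ 0.008  -0.1475  0.989 ] c [0.5188 0.1761 0.0882] N 9620 rms 0.0006069708239609788 tilt 0.1483076381789615
pad c [0.5295 0.2068 0.096 ]
left marks 32 mean [0.5782 0.2313 0.0967] mid [0.5781 0.2315 0.0969] h 0.0007496226139394289 ang -81.84252645690512 len 0.008172394269632635
left top 94 mean [0.58   0.2022 0.1284] mid [0.5799 0.2023 0.1289] h 0.036343513407094886 ang -87.08973507460225 len 0.02787591135872391
right marks 34 mean [0.4785 0.225  0.0964] mid [0.4787 0.2252 0.0962] h 0.000525132448632672 ang -84.05178883018341 len 0.007787704679734633
right top 101 mean [0.4802 0.1962 0.1282] mid [0.4803 0.1959 0.1282] h 0.03625509559021533 ang -86.69200100565354 len 0.028481282278517796
rect ((0.532278835773468, 0.16475680470466614), (0.1624050736427307, 0.14502517879009247), 3.119464159011841)
```

View pics/w2.png

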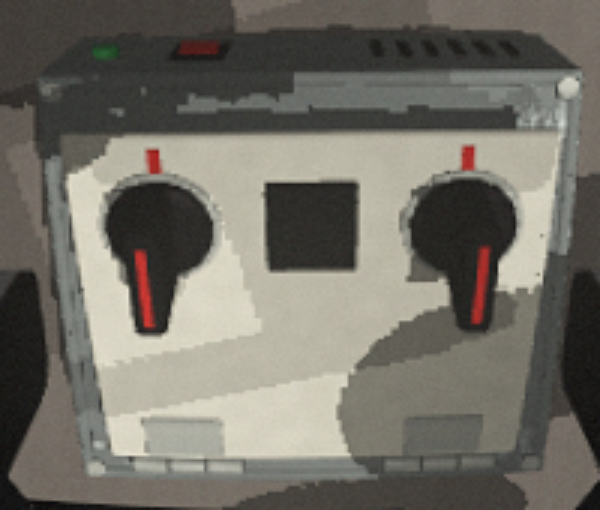

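Run:
```python
from act import *
import cv2
gripper_to(0,25)
r=[np.pi,0,np.radians(93.2)]
movep([.5297,.2045,.15],r)
move_l([.5297,.2045,.103],feed=.08);hold(.2);st("pre")
print(move_l([.5297,.2045,.068],feed=.02,max_force=18));st("press")
hold(.7);st("held")
c=get_calibration("wrist");p,d=get_image("wrist")
np.savez("/tmp/wrist3",p=p,d=d,K=c["intrinsics"],T=c["world_from_camera"])
cv2.imwrite("pics/w3.png",cv2.resize(p[160:330,220:420],None,fx=3,fy=3)[:,:,::-1])
from an import *
analyse('/tmp/wrist3.npz')
```

```text
pre t 16.1 [0.5302 0.2046 0.1037] f [-0.2 -0.3  0.1] M [-0.05  0.02  0.03] op -0.0003 gf 0.0 q [0.23 0.21 1.79 0.   1.14 0.17]
True
press t 17.44 [0.53   0.2058 0.0751] f [-2.8 -1.6  9.5] M [-0.18  0.6  -0.02] op -0.0001 gf 4.6 q [0.23 0.25 1.8  0.   1.09 0.17]
held t 18.14 [0.53   0.2058 0.0752] f [-2.9 -1.5  9.5] M [-0.18  0.54  0.  ] op 0.0002 gf 4.6 q [0.23 0.25 1.8  0.   1.09 0.17]
plane n [-0.0007  0.0063  1.    ] c [0.5389 0.2295 0.076 ] N 4556 rms 0.0005969051896176312 tilt 0.006376316600592009
pad c [0.5297 0.2153 0.0843]
  return _methods._mean(a, axis=axis, dtype=dtype,
  ret = ret.dtype.type(ret / rcount)
an.py:29: RuntimeWarning: Mean of empty slice.
  m=A.mean(0);g=np.linalg.svd(A-m,full_matrices=False)[2][0];g*=-np.sign(g[1])
  ret = um.true_divide(
Traceback (most recent call last):
  File "an.py", line 29, in analyse
    m=A.mean(0);g=np.linalg.svd(A-m,full_matrices=False)[2][0];g*=-np.sign(g[1])
                  ~~~~~~~~~~~~~~~~~~~~~~~~~~~~~~~~~~~~~~~~~^^^
IndexError: index 0 is out of bounds for axis 0 with size 0
```

View pics/w3.png

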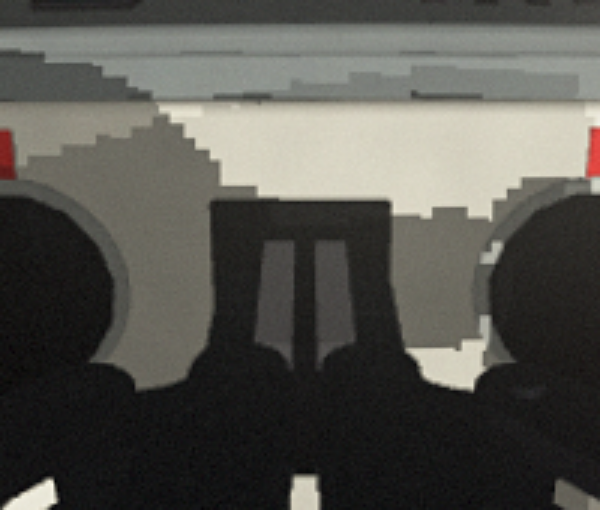

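Run:
```python
from act import *
z=observe()["eef_pos"][2]
for i in range(12):
    z-=.0004; move_l([.530,.2055,z],feed=.01);hold(.15)
    f=observe()["ft_force"][2]; print(round(z,4),round(f,1),end="; ")
    if f>20: break
hold(.5);st("held")
```

```text
0.0748 9.7; 0.0744 9.6; 0.074 9.7; 0.0736 11.9; 0.0732 14.0; 0.0728 16.4; 0.0724 18.3; 0.072 20.8; held t 21.89 [0.5302 0.2058 0.0745] f [-9.5 -1.3 21.1] M [-0.15  1.71 -0.06] op -0.0003 gf 10.4 q [0.23 0.25 1.8  0.   1.09 0.17]
```

Run:
```python
from act import *
import cv2
p,d=get_image("wrist");t,_=get_image("top")
a=p[150:400,120:520];b=cv2.resize(t[170:255,205:285],None,fx=2.94,fy=2.94)
cv2.imwrite("pics/w4.png",np.hstack([a,cv2.resize(b,(235,250))])[:,:,::-1])
st("now")
```

```text
now t 21.99 [0.5302 0.2058 0.0746] f [-8.7 -1.1 21. ] M [-0.17  1.66 -0.01] op 0.0001 gf 10.4 q [0.23 0.25 1.8  0.   1.09 0.17]
```

View pics/w4.png

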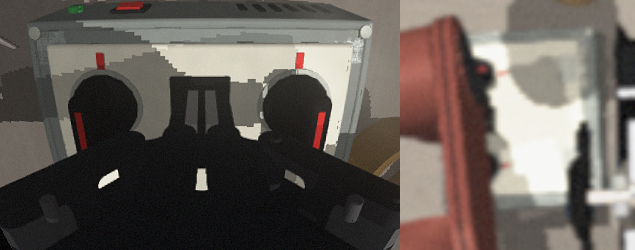

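The wings, at about (82,130) and (318,130), still lie in line with their marks. The panel is flush on its frame under the shut fingers at (200,105).

```bash
python3 -c "
from plant import *
print(job_done())"
```

```text
the job is handed in; nothing more can be done
None
```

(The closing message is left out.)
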